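# Bring the filter cube under the checking hood and shut it

## Task

Three small things stand in the pockets of the sliding carriage of the checking station. Find the pocket that holds the square black filter cube and slide the carriage along its rails until the cube is centred under the open hood, then shut the hood fully down over it. All three things stay standing in their pockets, and the other things on the table stay where they are.

Things in the scene. Friction and masses are not known exactly. Their poses are not given: they have to be found in the camera images.
- station: Fixed aluminium bed of the checking station, 100 x 220 mm and 6 mm thick, with two guide rails (tops 16 mm above the table). Origin on the table under the middle of the hood's place; its y axis runs along the rails, its +x axis points to the hinge side, away from the robot at yaw 0.
- station_center (a point): Point where the middle of the filter cube's underside belongs, under the middle of the hood, 18 mm above the table (height of the pocket floors). Axes as station.
- hood_hinge (a point): Middle of the hood's hinge line, 42 mm behind the station's centre (its +x side), 60 mm above the table; the hinge line is parallel to the rails.
- hood (a joint): Angle of the hinged dark steel hood, rad: 0 = shut (cover level), 1.05 to 1.25 at the start = open; limit 1.4. Stiff hinge: it stays where it is left. Flat cover 60 mm wide along the rails, reaching 64 mm from the hinge line, 4 mm thick; shut, its top face is 63 mm above the table. Two cheeks hang below it, 52 mm apart inside: the cube must stand between them.
- hood_lip (a point): Middle of the front edge of the hood's thumb lip, on its top face; 74 mm from the hinge line.
- carriage: Black plastic carriage, 44 x 148 mm, that slides along the rails (its y axis) with about 2 N of friction and stays where it is left; the stops allow every pocket to come under the hood. Three square pockets, 38 x 38 mm inside, rims 5 mm high, at y = -52, 0 and +52 mm of its frame. Origin at the middle of its underside, 12 mm above the table; pocket floors 6 mm above the origin.
- push_tab (a point): Middle of the top of the carriage's push tab, 54 mm above the table: an upright tab on the robot's side of the carriage, 52 mm from the carriage's centre line, 20 mm across the rails, 14 mm along them, standing 36 mm high; push it from either side.
- filter_cube: Filter cube: square black block 30 (x) x 34 (y) x 28 mm with a low round grey collar on top (31 mm in all). Origin at the middle of its underside. Stands in any one of the three pockets.
- coverslip_box: Light box with a white lid, 32 x 32 x 25 mm, in another pocket. Origin at the middle of its underside.
- objective_loose: Round microscope objective, 26 mm across, 46 mm tall, standing on end in the remaining pocket. Origin at the middle of its underside.
- spare_holder: Bystander: flat black plate with an oval opening, 75 x 110 x 10 mm, lying at the front edge. Origin at the middle of its underside.
- slide_box: Bystander: closed grey box, 87 x 92 x 32 mm, in front of the microscope. Origin at the middle of its underside.
- oil_bottle: Bystander: small dropper bottle, 29 mm across, 75 mm tall. Origin at the middle of its underside.
- tweezers: Bystander: tweezers, 128 mm long, lying near the front left edge. Origin at the middle of the underside.
There are look-alikes about, which are no part of the job. Leave any turquoise look-alike of the filter_cube alone.

How it is judged:
By the outcome, as a careful person would: the job done as asked, in the order asked, and still so for the second after the job is handed in, with the robot touching nothing.
It also fails if it takes over 45 s, if anything falls off the work surface, if the arm or the gripper's body presses on something with over 40 N, if the wrist force passes 120 N, or if a joint passes its speed limit or range.

## Robot

A 6-joint arm with a two-finger parallel gripper is mounted at the origin on a cart in front of the work surface, level with it; the furniture and walls round the work are solid. World frame = base frame: x ahead of the robot, y to its left, z up, the work surface at z = 0. Lengths are in m, angles in rad, forces in N, time in s.
With the tool pointing down it reaches from about 0.35 to 0.875 m from the base axis. Payload 4.2 kg.
Tool frame: the origin (TCP) lies at the very end of the fingers, on their centre line; the grasp point (between the pads) lies 19 mm behind it (manip.pinch_z is the distance from the TCP to the grasp point, in m); z points along the fingers, x is the direction in which the jaws open and shut, and the axes are right-handed (so a half turn about z gives the same grasp; the last joint's range is limited). The gripper opens to 85 mm and grips with 20 to 120 N. Pads are 22 mm wide; open, the fingers measure 114 mm over their backs; the gripper's body (76 mm by 85 mm) begins 54 mm behind the grasp point. The pads swing forward as they close: fully open they stand 13 mm farther back than shut.
Start: joints at [1.463, 0.385, 0.008, 0, -1.194, -0.259], TCP at [0.224, 0.583, 0.231] pointing down, gripper open.
Joint ranges: [-3.14, 3.14], [-1.21, 2.06], [-1.07, 1.41], [-3.16, 2.05], [-2.99, -0.16], [-3.1, 3.1]. Speed limits (rad/s): [2.79, 2.79, 3.14, 3.14, 3.14, 3.14].

## Interface

Orientations are given as a 3x3 rotation matrix whose columns are the frame's x, y, z axes.
In Python, from station import state, capture, calibration, job, manip gives the robot as it stands. The module is installed in compiled form; this text tells all that it offers.
- The arm moves only by the tool servo_tool, never from a script. Its arguments are lists of equal length, an entry for each row: "travel": the shift along the tool's x, y, z in m, a list of three; "rot": the turn, a rotation vector about the tool's x, y, z in degrees, a list of three; "gripper": the closure, from -1 (fully open) to 1 (shut). A call has 1 to 12 rows; each row is the pose to reach, as a shift and turn from the pose commanded when the call began, along the tool's axes at that moment; what a row does not reach only later rows make up. A row lasts 1/12 s, in which the tool goes at most 41.7 mm and 7.16 degrees, less where a joint would pass 70% of its speed; a pose out of reach is approached as far as the arm can. A call with a gripper value outside its range is refused whole. The fingers move at their own pace and stop on an object; "newtons" is the grip in N (left out, the last holds). Time passes only in rows, so rows that repeat a pose let the fingers close. It gives the time, the measured TCP pose, the force and the opening at its end, in the units of the state.
- state(): the state, without advancing time (a new reading comes with each control period).
- capture(name): name is "scene" or "top" or "wrist"; returns the picture (384x512x3 uint8, red, green, blue); there is no depth.
- calibration(name): a dict with "intrinsics" (3x3 intrinsics, pixels), "k1" (the pictures are not rectified: a ray, as slopes to the right and down, at radius r is drawn at 1 + k1 r^2 times it, then the intrinsics apply), "cam_to_world" (4x4, takes a point from camera to world coordinates). Camera axes: x right, y down, z forward; pixel columns grow to the right and rows downward; lengths in m; the calibration is good to about 2 mm. A picture is of the moment at which its call begins: read the wrist's pose just before it. calibration takes no time and is no camera call; for the wrist camera it gives the pose at the moment of the call.
- job.hand_in(): hands the job in, once; it reports no verdict.
The state is a dict: "time_s": time; "q": joint angles; "dq": joint speeds; "joint_torque": joint torques, N m; "eef_pos": TCP position; "orientation": TCP orientation; "ft_force": force on the tool from outside, world axes, zero at the start; "moment": the same for the moment, N m; "gripper_width": finger opening in m.
Only numpy, scipy, OpenCV 4.12 (cv2) and the standard library are available. Lean on these libraries where they do the work, as an engineer would, in place of code of your own. Each camera call takes 0.05 s, during which the arm holds its last target.

## Working session

There is one attempt and no reset: what is moved stays moved. The work goes in short steps, Python scripts to look and compute and a tool call to move; the robot and the scene stay as the last step left them, time stands still between calls to the robot, and variables do not carry over. Pictures are saved under pics/ and viewed, and the job is handed in when it is done.

Besides the shell and the picture viewer there is one more tool, called after "Request:" as a command line: name --argument value ..., lists and objects as JSON in quotes. servo_tool: Moves the arm, as the interface text tells. Its arguments: {"type":"object","properties":{"travel":{"type":"array"},"rot":{"type":"array"},"gripper":{"type":"array"},"newtons":{"type":"number"}},"required":["travel","rot","gripper"]}

```bash
mkdir -p pics; python3 - <<'E'
from station import state,capture,calibration,manip
import cv2,numpy as np
s=state();print(s['time_s'],s['eef_pos'],s['orientation'],s['gripper_width'],s['ft_force'])
for n in('scene','top','wrist'):
    c=calibration(n);print(n,np.round(c['intrinsics'],1).tolist(),c['k1'],np.round(c['cam_to_world'],3).tolist())
    cv2.imwrite(f'pics/{n}0.png',capture(n)[:,:,::-1])
E
```

```text
0.0 [0.2239058  0.58288715 0.23019563] [[-3.58781747e-01 -9.33421214e-01 -7.03452718e-04]
 [-9.33418848e-01  3.58782423e-01 -2.10431531e-03]
 [ 2.21659902e-03 -9.83738977e-05 -9.99997539e-01]] 0.0856648349198822 [ 0.15119897  0.98961298 -0.17498391]
scene [[413.1, 0.0, 254.8], [0.0, 413.1, 182.8], [0.0, 0.0, 1.0]] -0.07998011000123452 [[-0.724, -0.354, 0.592, -0.009], [-0.69, 0.345, -0.636, 0.525], [0.021, -0.869, -0.494, 0.524], [0.0, 0.0, 0.0, 1.0]]
top [[473.5, 0.0, 256.0], [0.0, 473.5, 188.3], [0.0, 0.0, 1.0]] -0.1477430454833325 [[-0.028, -0.997, 0.067, 0.453], [-1.0, 0.028, 0.0, -0.024], [-0.002, -0.066, -0.998, 1.108], [0.0, 0.0, 0.0, 1.0]]
wrist [[330.1, 0.0, 253.7], [0.0, 330.1, 189.5], [0.0, 0.0, 1.0]] -0.06859692172972445 [[-0.358, -0.899, -0.251, 0.287], [-0.934, 0.345, 0.094, 0.56], [0.003, 0.268, -0.963, 0.372], [0.0, 0.0, 0.0, 1.0]]
```

View pics/scene0.png

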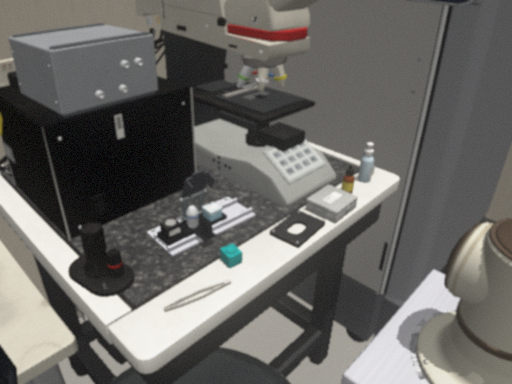

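View pics/top0.png

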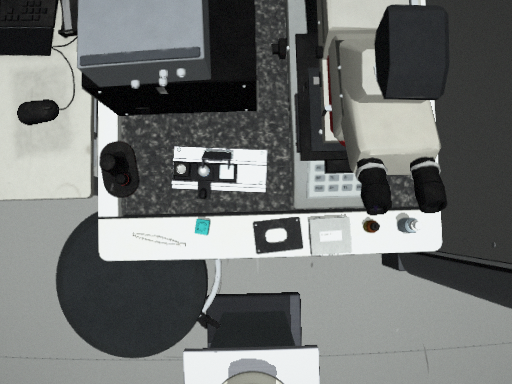

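View pics/wrist0.png

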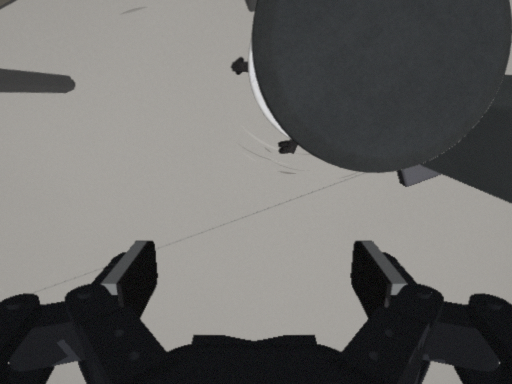

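```bash
python3 - <<'E'
import cv2
a=cv2.imread('pics/top0.png')[135:210,160:280];cv2.imwrite('pics/top0z.png',cv2.resize(a,None,fx=6,fy=6,interpolation=cv2.INTER_CUBIC))
a=cv2.imread('pics/scene0.png')[160:260,140:265];cv2.imwrite('pics/scene0z.png',cv2.resize(a,None,fx=6,fy=6,interpolation=cv2.INTER_CUBIC))
E
```

```text
(no output)
```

View pics/top0z.png

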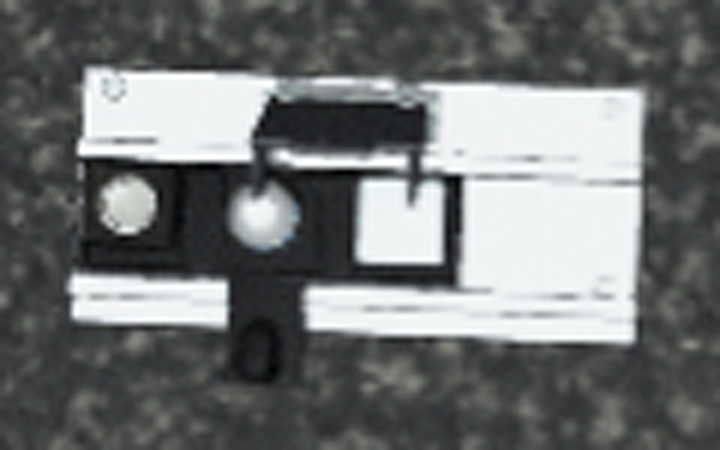

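View pics/scene0z.png

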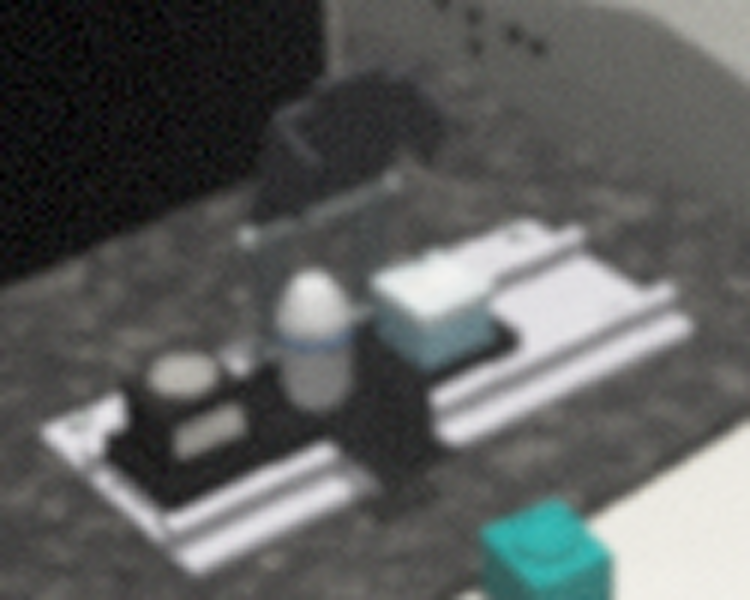

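```bash
cat > h.py <<'E'
import numpy as np,cv2
from station import state,capture,calibration
def ray(c,uv):
    K=np.array(c['intrinsics']);k=c['k1'];M=np.array(c['cam_to_world'])
    d=np.array([(uv[0]-K[0,2])/K[0,0],(uv[1]-K[1,2])/K[1,1]]);s=d.copy()
    for _ in range(30): s=d/(1+k*(s@s))
    return M[:3,3],M[:3,:3]@np.array([s[0],s[1],1])
def onz(c,uv,z):
    o,d=ray(c,uv);return o+d*(z-o[2])/d[2]
def proj(c,p):
    K=np.array(c['intrinsics']);k=c['k1'];M=np.array(c['cam_to_world'])
    q=M[:3,:3].T@(np.array(p)-M[:3,3]);s=q[:2]/q[2];s=s*(1+k*(s@s))
    return np.array([s[0]*K[0,0]+K[0,2],s[1]*K[1,1]+K[1,2]])
E
python3 - <<'E'
from h import *
c=calibration('top')
P=lambda X,Y,z:onz(c,((X+.5)/6-.5+160,(Y+.5)/6-.5+135),z)
C=[P(85,67,.006),P(643,90,.006),P(635,345,.006),P(70,322,.006)]
for p in C:print(np.round(p,4))
m=np.mean(C,0);print('mid',m)
y=(C[0]+C[3]-C[1]-C[2])[:2];print(np.linalg.norm(y)/2);y/=np.linalg.norm(y);print('yaw',np.degrees(np.arctan2(-y[0],y[1])), np.linalg.norm((C[0]+C[1]-C[2]-C[3])[:2])/2)
x=np.array([y[1],-y[0]])
for n,a in dict(cube=(128,205,.049),obj=(263,214,.064),lid=(400,221,.043),tab=(258,350,.054),tabbase=(267,290,.02)).items():
    p=P(*a);d=(p-m)[:2];print(n,p,'st x,y',d@x,d@y)
E
```

```text
[0.6324 0.1675 0.006 ]
[ 0.6166 -0.0516  0.006 ]
[ 0.5168 -0.0455  0.006 ]
[0.532  0.1748 0.006 ]
mid [0.57445557 0.06129706 0.006     ]
0.22022315843040785
yaw -4.028875239021317 0.10031951825307434
cube [0.57239617 0.14436752 0.049     ] st x,y -0.007890773984941873 0.08272047597746547
obj [0.56584599 0.09176478 0.064     ] st x,y -0.010728949289118285 0.029787522091249904
lid [0.5639536  0.04236947 0.043     ] st x,y -0.00914617974410329 -0.019618677160454217
tab [0.51610471 0.09576948 0.054     ] st x,y -0.06062866867283107 0.03028754695193357
tabbase [0.54117537 0.09568045 0.02      ] st x,y -0.035613712722149186 0.03196017366166325
```

Request:
servo_tool --travel '[[0.369, -0.47, -0.03], [0.369, -0.47, -0.03], [0.369, -0.47, -0.03], [0.369, -0.47, -0.03], [0.369, -0.47, -0.03], [0.369, -0.47, -0.03], [0.369, -0.47, -0.03], [0.369, -0.47, -0.03], [0.369, -0.47, -0.03], [0.369, -0.47, -0.03], [0.369, -0.47, -0.03], [0.369, -0.47, -0.03]]' --rot '[[0, 0, -17], [0, 0, -17], [0, 0, -17], [0, 0, -17], [0, 0, -17], [0, 0, -17], [0, 0, -17], [0, 0, -17], [0, 0, -17], [0, 0, -17], [0, 0, -17], [0, 0, -17]]' --gripper '[-1, -1, -1, -1, -1, -1, -1, -1, -1, -1, -1, -1]'

```text
time_s: 1.15
eef_pos: [0.4806, 0.1527, 0.2565]
orientation: [[-0.07, -0.998, 0.0], [-0.998, 0.07, 0.0], [-0.0, -0.0, -1.0]]
ft_force: [0.3, 0.9, 0.2]
gripper_width: 0.0857
```

Request:
servo_tool --travel '[[0.08, -0.056, 0], [0.08, -0.056, 0], [0.08, -0.056, 0], [0.08, -0.056, 0], [0.08, -0.056, 0]]' --rot '[[0, 0, 0], [0, 0, 0], [0, 0, 0], [0, 0, 0], [0, 0, 0]]' --gripper '[-0.2, -0.2, -0.2, -0.2, -0.2]'

```text
time_s: 1.57
eef_pos: [0.5304, 0.0702, 0.2558]
orientation: [[-0.072, -0.997, -0.001], [-0.997, 0.072, -0.0], [0.0, 0.001, -1.0]]
ft_force: [0.4, 0.3, 0.4]
gripper_width: 0.0512
```

```bash
python3 - <<'E'
from h import *
import pickle
s=state();c=calibration('wrist');im=capture('wrist')
print(s['eef_pos'],s['gripper_width']);pickle.dump(c,open('w1.pkl','wb'))
cv2.imwrite('pics/w1.png',im[:,:,::-1])
a=im[0:300,100:412,::-1];cv2.imwrite('pics/w1z.png',cv2.resize(a,None,fx=2,fy=2,interpolation=cv2.INTER_CUBIC))
E
```

```text
[0.53037794 0.07015185 0.25577773] 0.05120150498453314
```

View pics/w1z.png

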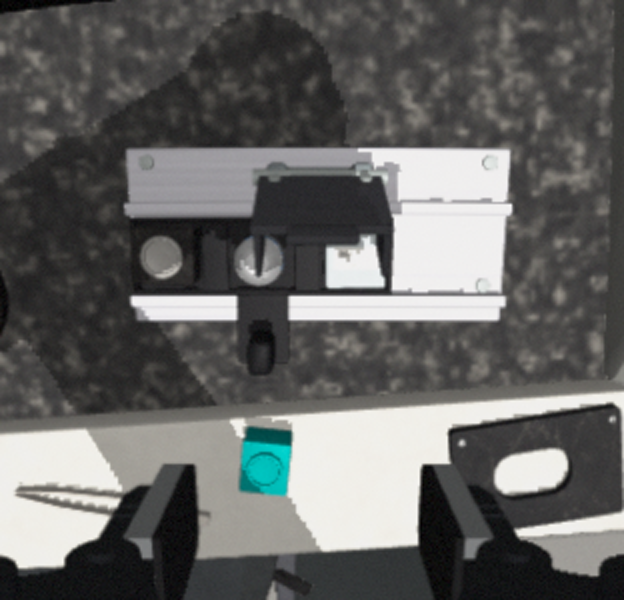

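View pics/w1.png

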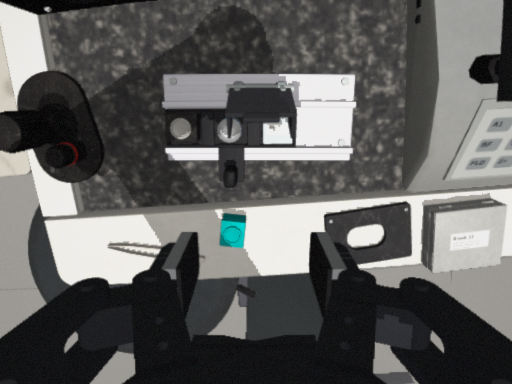

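```bash
python3 - <<'E'
from h import *
import pickle
c=pickle.load(open('w1.pkl','rb'))
P=lambda X,Y,z:onz(c,((X+.5)/2-.5+100,(Y+.5)/2-.5),z)
C=[P(126,150,.006),P(510,149,.006),P(500,320,.006),P(136,321,.006)]
m=np.mean(C,0);print('mid',m)
y=(C[0]+C[3]-C[1]-C[2])[:2];print(np.linalg.norm(y)/2, np.linalg.norm((C[0]+C[1]-C[2]-C[3])[:2])/2);y/=np.linalg.norm(y);print('yaw',np.degrees(np.arctan2(-y[0],y[1])))
x=np.array([y[1],-y[0]])
for n,a in dict(cube=(162,257,.049),obj=(260,258,.064),lid=(354,262,.043),tab=(262,352,.054),hingeL=(258,172,.06),hingeR=(388,172,.06),endL=(252,228,.118),endR=(392,228,.118),lipL=(290,240,.126),lipR=(354,241,.126)).items():
    p=P(*a);d=(p-m)[:2];print(n,np.round(p,4),'st x,y',d@x,d@y)
E
```

```text
mid [0.5747751  0.06210231 0.006     ]
0.21934973914086212 0.09888312998413626
yaw -3.911610755655377
cube [0.5729 0.145  0.049 ] st x,y -0.007476757312971786 0.08256032846594967
obj [0.5698 0.0925 0.064 ] st x,y -0.006993184731429835 0.03003865931391945
lid [0.5624 0.0444 0.043 ] st x,y -0.01116668035870968 -0.018513516622344964
tab [0.5193 0.0967 0.054 ] st x,y -0.05768370325398182 0.03075523572441887
hingeL [0.6114 0.0901 0.06  ] st x,y 0.034670447906377154 0.03046219161784122
hingeR [0.6069 0.0263 0.06  ] st x,y 0.03453823539890743 -0.0334863510249356
endL [0.587  0.0906 0.118 ] st x,y 0.01027292613573521 0.029251172282465578
endR [0.5829 0.0326 0.118 ] st x,y 0.010131379994938159 -0.02890083514087931
lipL [0.5815 0.075  0.126 ] st x,y 0.005795075510622727 0.013309156377864765
lipR [0.5792 0.0492 0.126 ] st x,y 0.005330584189681803 -0.012615669134224856
```

Request:
servo_tool --travel '[[-0.025, 0.018, 0.0], [-0.025, 0.018, 0.04], [-0.025, 0.018, 0.08], [-0.025, 0.018, 0.12], [-0.025, 0.018, 0.16], [-0.025, 0.018, 0.16], [-0.025, 0.018, 0.16]]' --rot '[[0, 0, 0], [0, 0, 0], [0, 0, 0], [0, 0, 0], [0, 0, 0], [0, 0, 0], [0, 0, 0]]' --gripper '[-0.2, -0.2, -0.2, -0.2, -0.2, -0.2, -0.2]'

```text
time_s: 2.2
eef_pos: [0.513, 0.0977, 0.0955]
orientation: [[-0.067, -0.998, -0.004], [-0.998, 0.068, -0.002], [0.003, 0.003, -1.0]]
ft_force: [0.8, 0.5, 1.5]
gripper_width: 0.051
```

```bash
python3 - <<'E'
from h import *
cv2.imwrite('pics/w2.png',capture('wrist')[:,:,::-1])
E
```

```text
(no output)
```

View pics/w2.png

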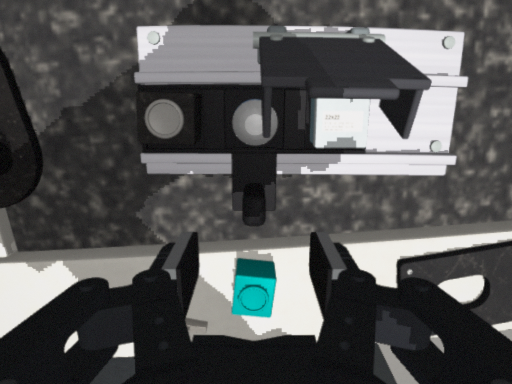

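Request:
servo_tool --travel '[[0, 0, 0.03], [0, 0, 0.05], [0, 0, 0.066], [0, 0, 0.066], [0, 0, 0.066], [0, 0, 0.066], [0, 0, 0.066], [0, 0, 0.066], [0, 0, 0.066], [0, 0, 0.066]]' --rot '[[0, 0, 0], [0, 0, 0], [0, 0, 0], [0, 0, 0], [0, 0, 0], [0, 0, 0], [0, 0, 0], [0, 0, 0], [0, 0, 0], [0, 0, 0]]' --gripper '[-0.2, -0.2, -0.2, -0.2, 0.2, 0.5, 1, 1, 1, 1]' --newtons 20

```text
time_s: 3.08
eef_pos: [0.5158, 0.0979, 0.0328]
orientation: [[-0.069, -0.998, 0.004], [-0.998, 0.069, 0.002], [-0.002, -0.004, -1.0]]
ft_force: [-1.4, 1.2, 6.8]
gripper_width: 0.0135
```

Request:
servo_tool --travel '[[0.003, 0, 0], [0.009, 0, 0], [0.017, 0, 0], [0.025, 0, 0], [0.034, 0, 0], [0.043, 0, 0], [0.052, 0, 0], [0.061, 0, 0], [0.069, 0, 0], [0.076, 0, 0], [0.08, 0, 0], [0.0825, 0, 0]]' --rot '[[0, 0, 0], [0, 0, 0], [0, 0, 0], [0, 0, 0], [0, 0, 0], [0, 0, 0], [0, 0, 0], [0, 0, 0], [0, 0, 0], [0, 0, 0], [0, 0, 0], [0, 0, 0]]' --gripper '[1, 1, 1, 1, 1, 1, 1, 1, 1, 1, 1, 1]'

```text
time_s: 4.08
eef_pos: [0.5098, 0.0151, 0.0328]
orientation: [[-0.07, -0.998, 0.004], [-0.998, 0.07, 0.001], [-0.001, -0.004, -1.0]]
ft_force: [-3.0, 2.4, 9.1]
gripper_width: 0.0129
```

Request:
servo_tool --travel '[[0, 0, 0], [0, 0, 0]]' --rot '[[0, 0, 0], [0, 0, 0]]' --gripper '[1, 1]'

```text
time_s: 4.25
eef_pos: [0.5098, 0.0148, 0.0328]
orientation: [[-0.069, -0.998, 0.004], [-0.998, 0.069, 0.0], [-0.001, -0.004, -1.0]]
ft_force: [-0.9, -1.8, 8.7]
gripper_width: 0.0139
```

```bash
python3 - <<'E'
from h import *
import pickle
pickle.dump(calibration('wrist'),open('w3.pkl','wb'))
im=capture('wrist');t=capture('top')
cv2.imwrite('pics/w3.png',im[:,:,::-1])
cv2.imwrite('pics/t3.png',cv2.resize(t[135:210,160:280,::-1],None,fx=6,fy=6,interpolation=cv2.INTER_CUBIC))
E
```

```text
(no output)
```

View pics/w3.png

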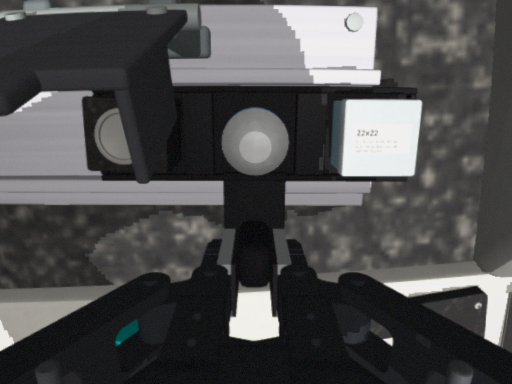

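View pics/t3.png

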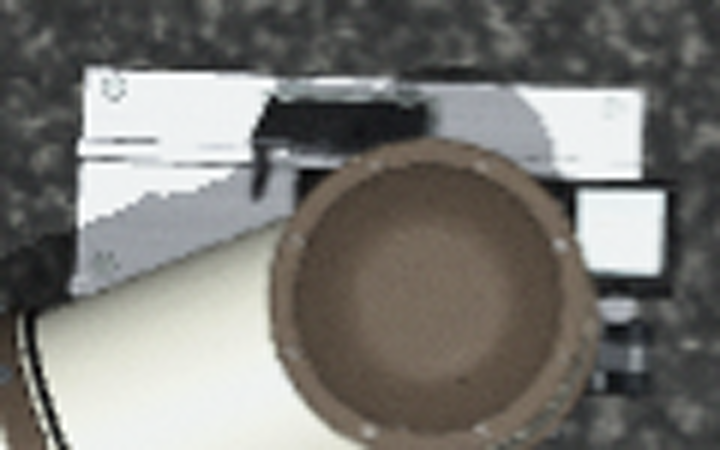

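```bash
python3 - <<'E'
from h import *
import pickle
c=pickle.load(open('w3.pkl','rb'))
m=np.array([.5748,.0621]);x=np.array([.9977,-.0682]);y=np.array([.0682,.9977])
for n,u,v,z in[('cube',121,135,.049),('obj',255,142,.064),('boxL',343,139,.043),('boxR',420,139,.043),('tab',257,255,.054),('bedR',370,50,.006),('carrR',418,140,.023)]:
    p=onz(c,(u,v),z);d=p[:2]-m;print(n,np.round(p,4),d@x,d@y)
E
```

```text
cube [0.5677 0.0632 0.049 ] -0.007202697795808916 0.0006197941407024412
obj [0.5631 0.012  0.064 ] -0.008230851201401632 -0.05077536733600028
boxL [ 0.5594 -0.0232  0.043 ] -0.009583635757060121 -0.08613848013804505
boxR [ 0.5575 -0.0548  0.043 ] -0.009325744430110323 -0.11786240293291832
tab [0.5164 0.0143 0.054 ] -0.05497013315152087 -0.05165130074091821
bedR [ 0.5969 -0.0465  0.006 ] 0.02948041876058001 -0.10680521273796152
carrR [ 0.5541 -0.0639  0.023 ] -0.012084615007269081 -0.12716842029113712
```

Request:
servo_tool --travel '[[0, 0, 0], [0, 0, 0], [0, 0, 0], [0, 0, 0], [0, 0, -0.03], [0, 0, -0.07], [0, 0, -0.11], [0, 0, -0.15], [0, 0, -0.19], [0, 0, -0.2], [0, 0, -0.2]]' --rot '[[0, 0, 0], [0, 0, 0], [0, 0, 0], [0, 0, 0], [0, 0, 0], [0, 0, 0], [0, 0, 0], [0, 0, 0], [0, 0, 0], [0, 0, 0], [0, 0, 0]]' --gripper '[0.3, 0.2, 0.2, 0.2, 0.2, 0.2, 0.2, 0.2, 1, 1, 1]'

```text
time_s: 5.27
eef_pos: [0.5105, 0.0155, 0.2346]
orientation: [[-0.069, -0.998, 0.009], [-0.998, 0.07, 0.002], [-0.003, -0.009, -1.0]]
ft_force: [0.3, -0.2, -1.1]
gripper_width: 0.0003
```

```bash
python3 - <<'E'
from h import *
import pickle
pickle.dump(calibration('wrist'),open('w4.pkl','wb'))
im=capture('wrist')
cv2.imwrite('pics/w4.png',im[:,:,::-1])
cv2.imwrite('pics/w4z.png',cv2.resize(im[0:240,60:372,::-1],None,fx=2.5,fy=2.5,interpolation=cv2.INTER_CUBIC))
cv2.imwrite('pics/s4.png',cv2.resize(capture('scene')[100:260,140:340,::-1],None,fx=4,fy=3.75,interpolation=cv2.INTER_CUBIC))
E
```

```text
(no output)
```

View pics/w4z.png

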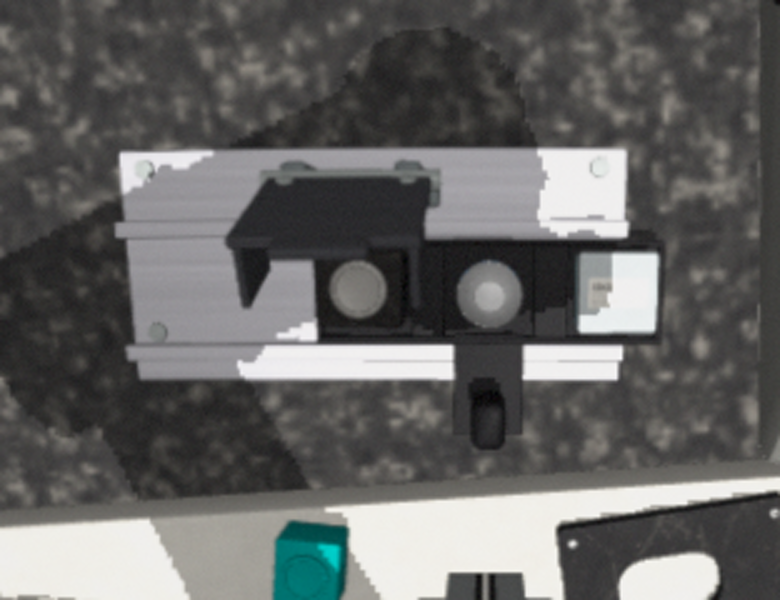

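View pics/s4.png

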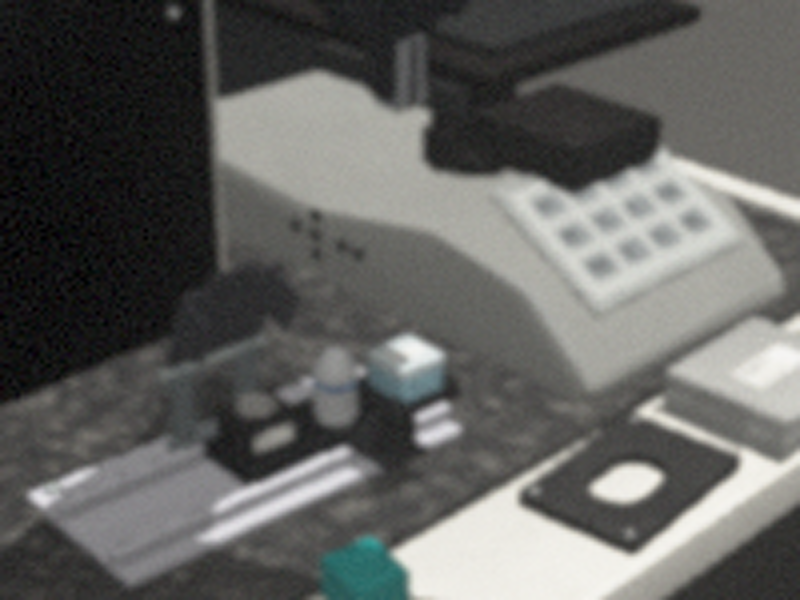

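```bash
python3 - <<'E'
from h import *
import pickle
c=pickle.load(open('w4.pkl','rb'))
P=lambda X,Y,z:onz(c,((X+.5)/2.5-.5+60,(Y+.5)/2.5-.5),z)
C=[P(120,150,.006),P(627,150,.006),P(618,380,.006),P(140,379,.006)]
m=np.mean(C,0);print('mid',m)
y=(C[0]+C[3]-C[1]-C[2])[:2];print(np.linalg.norm(y)/2, np.linalg.norm((C[0]+C[1]-C[2]-C[3])[:2])/2);y/=np.linalg.norm(y);print('yaw',np.degrees(np.arctan2(-y[0],y[1])))
x=np.array([y[1],-y[0]])
for n,a in dict(cube=(358,289,.049),obj=(490,295,.064),lid=(619,293,.043),tab=(489,420,.054),hingeL=(262,173,.06),hingeR=(440,173,.06),knL=(295,170,.06),knR=(410,171,.06),endL=(228,238,.118),endR=(420,238,.118),lipL=(275,255,.126),lipR=(370,255,.126)).items():
    p=P(*a);d=(p-m)[:2];print(n,np.round(p,4),'st x,y',np.round(1000*np.array([d@x,d@y]),1))
E
```

```text
mid [0.57488997 0.06173168 0.006     ]
0.21821514447334103 0.0993150838041414
yaw -4.2575525610214315
cube [0.5671 0.063  0.049 ] st x,y [-7.9  0.7]
obj [0.5619 0.0118 0.064 ] st x,y [ -9.3 -50.8]
lid [ 0.5583 -0.0395  0.043 ] st x,y [  -9.1 -102.2]
tab [0.5126 0.0155 0.054 ] st x,y [-58.7 -50.8]
hingeL [0.6119 0.0924 0.06  ] st x,y [34.6 33.3]
hingeR [0.6069 0.0271 0.06  ] st x,y [ 34.5 -32.2]
knL [0.612  0.0801 0.06  ] st x,y [35.6 21. ]
knR [0.6084 0.038  0.06  ] st x,y [ 35.2 -21.2]
endL [0.5875 0.0905 0.118 ] st x,y [10.4 29.7]
endR [0.583  0.0319 0.118 ] st x,y [ 10.3 -29.2]
lipL [0.5812 0.0747 0.126 ] st x,y [ 5.3 13.4]
lipR [0.579  0.0464 0.126 ] st x,y [  5.2 -14.9]
```

Request:
servo_tool --travel '[[-0.018, -0.027, 0], [-0.036, -0.054, 0], [-0.0505, -0.08, 0], [-0.0505, -0.08, 0], [-0.0505, -0.08, 0.03], [-0.0505, -0.08, 0.055], [-0.0505, -0.08, 0.077], [-0.0505, -0.08, 0.077], [-0.0505, -0.08, 0.077]]' --rot '[[6, 0, 0], [12, 0, 0], [18, 0, 0], [20, 0, 0], [20, 0, 0], [20, 0, 0], [20, 0, 0], [20, 0, 0], [20, 0, 0]]' --gripper '[1, 1, 1, 1, 1, 1, 1, 1, 1]'

```text
time_s: 6.12
eef_pos: [0.5903, 0.0589, 0.1505]
orientation: [[-0.07, -0.939, 0.336], [-0.998, 0.065, -0.027], [0.003, -0.337, -0.942]]
ft_force: [0.5, 0.4, 0.4]
gripper_width: 0.0003
```

```bash
python3 - <<'E'
from h import *
im=capture('wrist')
cv2.imwrite('pics/w5.png',im[:,:,::-1])
cv2.imwrite('pics/s5.png',cv2.resize(capture('scene')[100:260,140:340,::-1],None,fx=4,fy=3.75,interpolation=cv2.INTER_CUBIC))
E
```

```text
(no output)
```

View pics/w5.png

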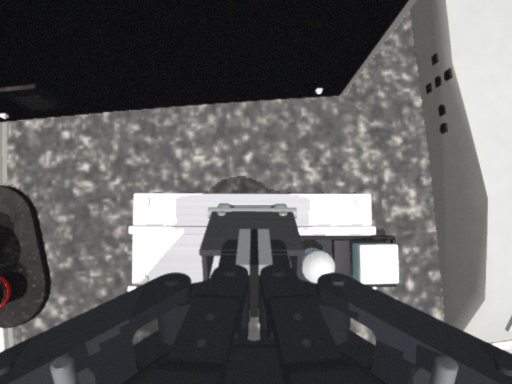

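View pics/s5.png

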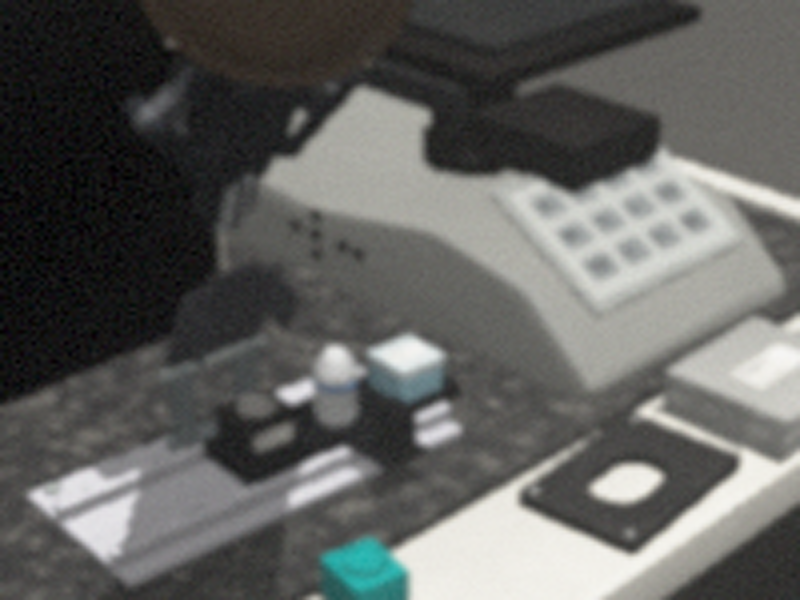

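Request:
servo_tool --travel '[[0, -0.008, 0], [0, -0.008, 0.01], [0, -0.008, 0.02], [0, -0.008, 0.03], [0, -0.008, 0.038], [0, -0.008, 0.038], [0, -0.008, 0.038]]' --rot '[[0, 0, 0], [0, 0, 0], [0, 0, 0], [0, 0, 0], [0, 0, 0], [0, 0, 0], [0, 0, 0]]' --gripper '[1, 1, 1, 1, 1, 1, 1]'

```text
time_s: 6.8
eef_pos: [0.6126, 0.0582, 0.121]
orientation: [[-0.07, -0.937, 0.342], [-0.998, 0.066, -0.024], [-0.0, -0.343, -0.939]]
ft_force: [-0.1, 0.3, -0.1]
gripper_width: -0.0
```

```bash
python3 - <<'E'
from h import *
cv2.imwrite('pics/w6.png',capture('wrist')[:,:,::-1])
t,a=np.array(state()['eef_pos']),0
o=np.array([.5668,.0622]);x=np.array([.9977,-.07])
R=np.array(state()['orientation'])
p=np.array([(t[:2]-o)@x,t[2]]);print('tcp st',p,R[:,1],R[:,2])
E
```

```text
tcp st [0.0460808  0.12131005] [-0.93692958  0.06596641 -0.34323665] [ 0.34242829 -0.02354871 -0.93924881]
```

View pics/w6.png

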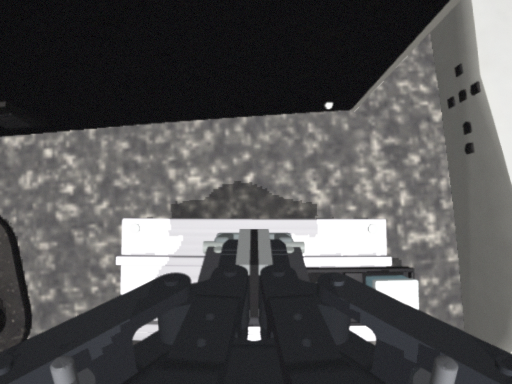

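Request:
servo_tool --travel '[[0, 0.007, -0.002], [0, 0.0134, -0.0039], [0, 0.019, -0.0035], [0, 0.024, -0.003], [0, 0.03, -0.0015], [0, 0.0356, 0.0002], [0, 0.041, 0.0028], [0, 0.0463, 0.0055], [0, 0.051, 0.0092], [0, 0.0557, 0.013], [0, 0.0557, 0.013]]' --rot '[[0, 0, 0], [0, 0, 0], [0, 0, 0], [0, 0, 0], [0, 0, 0], [0, 0, 0], [0, 0, 0], [0, 0, 0], [0, 0, 0], [0, 0, 0], [0, 0, 0]]' --gripper '[1, 1, 1, 1, 1, 1, 1, 1, 1, 1, 1]'

```text
time_s: 7.77
eef_pos: [0.5621, 0.0607, 0.0877]
orientation: [[-0.069, -0.939, 0.338], [-0.998, 0.064, -0.025], [0.002, -0.339, -0.941]]
ft_force: [0.0, -1.7, 0.3]
gripper_width: -0.0001
```

```bash
python3 - <<'E'
from h import *
cv2.imwrite('pics/w7.png',capture('wrist')[:,:,::-1])
cv2.imwrite('pics/s7.png',cv2.resize(capture('scene')[100:260,140:340,::-1],None,fx=4,fy=3.75,interpolation=cv2.INTER_CUBIC))
t=np.array(state()['eef_pos'])
o=np.array([.5668,.0622]);x=np.array([.9977,-.07])
print((t[:2]-o)@x,t[2])
E
```

```text
-0.0028918703729107578 0.08893215417576206
```

View pics/w7.png

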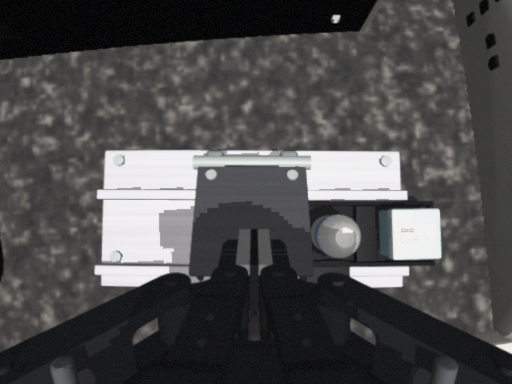

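View pics/s7.png

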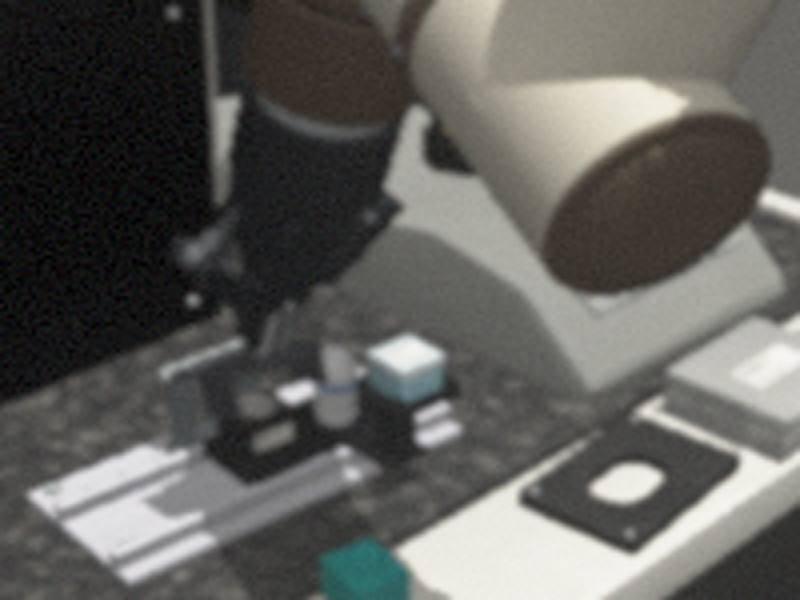

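Request:
servo_tool --travel '[[0, 0.004, 0.0045], [0, 0.008, 0.009], [0, 0.0105, 0.0135], [0, 0.0125, 0.017], [0, 0.0135, 0.0195], [0, 0.0135, 0.0195]]' --rot '[[0, 0, 0], [0, 0, 0], [0, 0, 0], [0, 0, 0], [0, 0, 0], [0, 0, 0]]' --gripper '[1, 1, 1, 1, 1, 1]'

```text
time_s: 8.37
eef_pos: [0.5618, 0.0634, 0.0768]
orientation: [[-0.071, -0.943, 0.324], [-0.997, 0.066, -0.026], [0.003, -0.325, -0.946]]
ft_force: [0.1, 0.1, 0.4]
gripper_width: 0.0001
```

```bash
python3 - <<'E'
from h import *
s=state();print(s['time_s'],s['eef_pos'],s['q'],s['dq'],s['ft_force'],s['moment'],s['joint_torque'])
cv2.imwrite('pics/w8.png',capture('wrist')[:,:,::-1])
cv2.imwrite('pics/s8.png',cv2.resize(capture('scene')[100:260,140:340,::-1],None,fx=4,fy=3.75,interpolation=cv2.INTER_CUBIC))
s=state();print(s['time_s'],s['eef_pos'],s['dq'])
E
```

```text
8.3667 [0.56179977 0.06336228 0.07683239] [ 0.34118741  0.31989077 -0.85713074  0.98293406 -0.16074555  0.20266175] [-0.00345192 -0.00607512 -0.00272341  0.00970267  0.00234498 -0.00800762] [0.09745711 0.07566155 0.36724985] [ 0.09697555  0.63943579 -0.0019751 ] [ 2.45197193e-02 -2.88248581e+01  1.18308055e+01  1.02180015e+00
  1.26740593e-01  1.71673286e-02]
8.4667 [0.56169921 0.06328609 0.07699023] [-0.0039305  -0.0039858  -0.0013842   0.0052502  -0.00134407 -0.00304168]
```

View pics/w8.png

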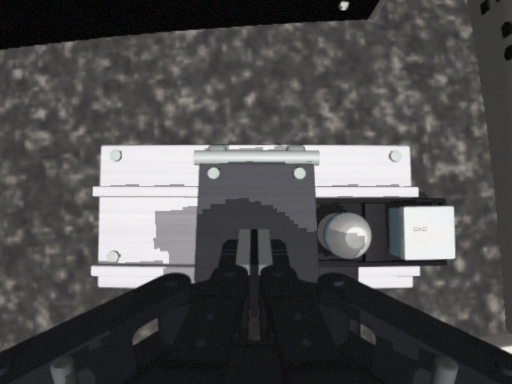

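View pics/s8.png

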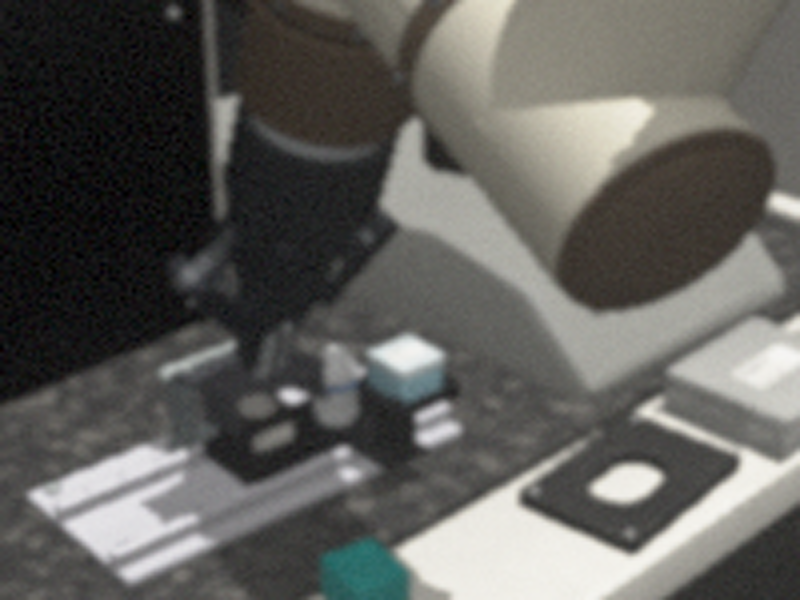

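Request:
servo_tool --travel '[[0, -0.004, -0.012], [0, -0.008, -0.024], [0, -0.01, -0.03], [0, -0.01, -0.03], [0, -0.01, -0.03], [0, -0.01, -0.03]]' --rot '[[0, 0, 0], [-6, 0, 0], [-12, 0, 0], [-18, 0, 0], [-20, 0, 0], [-20, 0, 0]]' --gripper '[1, 1, 1, 1, 1, 1]'

```text
time_s: 8.97
eef_pos: [0.5617, 0.0669, 0.1105]
orientation: [[-0.067, -0.998, -0.02], [-0.998, 0.067, 0.004], [-0.003, 0.02, -1.0]]
ft_force: [1.4, -0.6, 0.3]
gripper_width: -0.0002
```

```bash
python3 - <<'E'
from h import *
s=state();print(s['time_s'],s['eef_pos'],s['q'])
t=np.array(s['eef_pos']);o=np.array([.5668,.0622]);x=np.array([.9977,-.07]);y=np.array([.07,.9977])
print((t[:2]-o)@x,(t[:2]-o)@y,t[2])
cv2.imwrite('pics/w9.png',capture('wrist')[:,:,::-1])
E
```

```text
8.9667 [0.56174253 0.06688962 0.11054346] [ 0.39847371  0.4096227  -0.2811604  -0.01491618 -0.89644523  1.11493854]
-0.005374106979995491 0.004324809163754387 0.11054345945469726
```

View pics/w9.png

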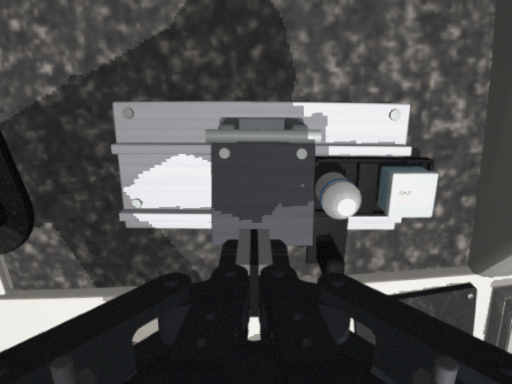

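Request:
servo_tool --travel '[[0.004, 0.01, 0.0], [0.004, 0.01, 0.01], [0.004, 0.01, 0.02], [0.004, 0.01, 0.027], [0.004, 0.01, 0.033], [0.004, 0.01, 0.038], [0.004, 0.01, 0.042], [0.004, 0.01, 0.045], [0.004, 0.01, 0.045]]' --rot '[[0, 0, 0], [0, 0, 0], [0, 0, 0], [0, 0, 0], [0, 0, 0], [0, 0, 0], [0, 0, 0], [0, 0, 0], [0, 0, 0]]' --gripper '[1, 1, 1, 1, 1, 1, 1, 1, 1]'

```text
time_s: 9.77
eef_pos: [0.5502, 0.0599, 0.0636]
orientation: [[-0.071, -0.997, -0.018], [-0.997, 0.071, -0.002], [0.004, 0.018, -1.0]]
ft_force: [0.3, 0.4, 0.7]
gripper_width: 0.0
```

Request:
servo_tool --travel '[[0, 0, 0.001], [0, 0, 0.002], [0, 0, 0.003], [0, 0, 0.003]]' --rot '[[0, 0, 0], [0, 0, 0], [0, 0, 0], [0, 0, 0]]' --gripper '[1, 1, 1, 1]'

```text
time_s: 10.1
eef_pos: [0.5507, 0.06, 0.063]
orientation: [[-0.07, -0.997, -0.016], [-0.998, 0.07, -0.002], [0.003, 0.016, -1.0]]
ft_force: [-3.0, -1.2, 10.5]
gripper_width: 0.0001
```

Request:
servo_tool --travel '[[0, 0, 0.001], [0, 0, 0.001], [0, 0, -0.01], [0, 0, -0.04], [0, 0, -0.08], [0, 0.03, -0.12], [0, 0.06, -0.15], [0, 0.08, -0.17], [0, 0.08, -0.17], [0, 0.08, -0.17]]' --rot '[[0, 0, 0], [0, 0, 0], [0, 0, 0], [0, 0, 0], [0, 0, 0], [0, 0, 0], [0, 0, 0], [0, 0, 0], [0, 0, 0], [0, 0, 0]]' --gripper '[1, 1, 1, 1, 1, 1, 1, 1, 1, 1]'

```text
time_s: 10.93
eef_pos: [0.4734, 0.0663, 0.2348]
orientation: [[-0.07, -0.997, -0.012], [-0.998, 0.07, 0.001], [-0.0, 0.012, -1.0]]
ft_force: [-0.1, -0.0, -0.2]
gripper_width: 0.0
```

```bash
python3 - <<'E'
from h import *
import pickle
pickle.dump(calibration('wrist'),open('w10.pkl','wb'))
im=capture('wrist')
cv2.imwrite('pics/w10.png',cv2.resize(im[0:240,90:410,::-1],None,fx=2.5,fy=2.5,interpolation=cv2.INTER_CUBIC))
cv2.imwrite('pics/s10.png',cv2.resize(capture('scene')[160:260,140:273,::-1],None,fx=6,fy=6,interpolation=cv2.INTER_CUBIC))
E
```

```text
(no output)
```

View pics/w10.png

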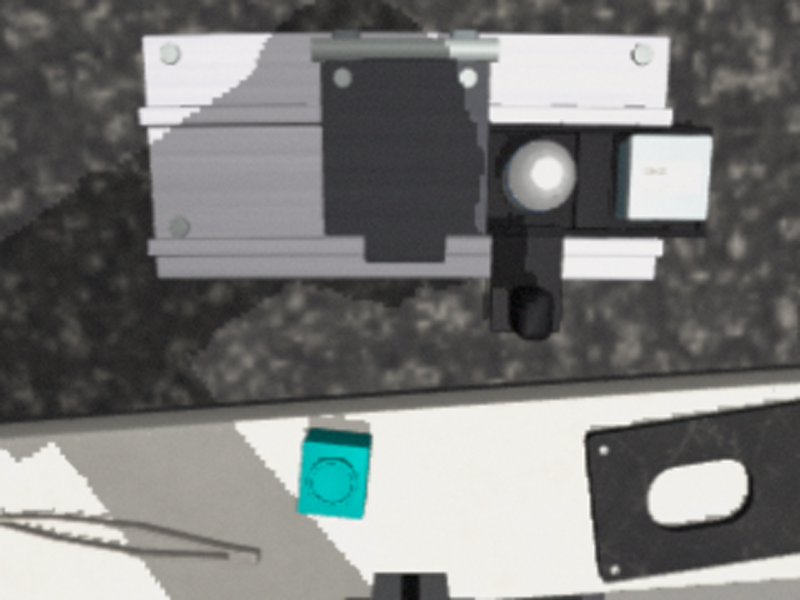

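View pics/s10.png

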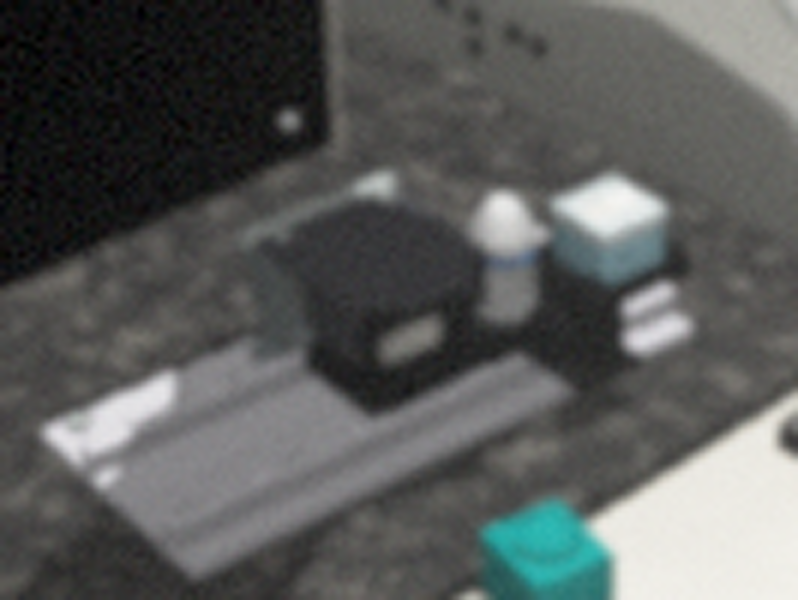

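```bash
python3 - <<'E'
from h import *
import pickle
c=pickle.load(open('w10.pkl','rb'))
P=lambda X,Y,z:onz(c,((X+.5)/2.5-.5+90,(Y+.5)/2.5-.5),z)
o=np.array([.5668,.0622]);x=np.array([.9977,-.07]);y=np.array([.07,.9977])
for n,a in dict(lipL=(365,262,.063),lipR=(445,262,.063),coverL=(323,235,.063),coverR=(489,235,.063),obj=(545,173,.064),tab=(533,307,.054),lid=(671,177,.043),carrR=(713,180,.023)).items():
    p=P(*a);d=p[:2]-o;print(n,np.round([1000*(d@x),1000*(d@y)],1))
E
```

```text
lipL [-33.5  15.5]
lipR [-33.5 -14. ]
coverL [-23.8  30.8]
coverR [-23.8 -30.1]
obj [ -1.9 -49.6]
tab [-50.6 -48.5]
lid [  -1.3 -101.9]
carrR [  -0.8 -125.6]
```

```bash
python3 - <<'E'
from station import job
print(job.hand_in())
E
```

```text
the job is handed in; nothing more can be done
None
```

The filter cube is under the shut hood, and I handed the job in at about 11 s of the 45 s allowed.

- **Slide:** The cube was in the left (+y) pocket. I gripped the push tab, slid the carriage about 83 mm and let go. With the hood still open, the cube measured about 0.7 mm from the hood's centre line.
- **Hood:** I pulled the hood down from behind its lip. With the tool tilted 20°, a wrist joint (joint 5) came right up to its limit (-0.1607 against -0.16), so I stood the tool upright and finished from above. The hood met its stop with the fingertips 63 mm above the table at about 10 N. I then pressed 1 mm further before backing off.
- **Last checks:** After I backed off, the pictures showed the cover level over the cube, with the lip edge within about 1.5 mm of its shut position. The objective and coverslip box were standing in their pockets. The turquoise cube, tweezers and spare holder showed no sign of having moved; I did not look closely at the slide box and oil bottle at the end.
- **Disagreement:** In the last picture the tab read about 3 mm short of its target, the objective and coverslip box about 2 mm, and the carriage end under 1 mm. I put this down to reading pixels by eye, since the direct view of the cube and the arm's own position both gave under 1 mm.

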